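Close the split block with its own half and probe its blind bore

TASK

On the optical table, bring the loose block half whose wide and narrow tongues match the slots of the fixed half on the measuring stand, and push it fully home so that the joint is closed. Then press the raised depth rod down gently by its head until it bottoms out in the blind bore, hold it down against the bottom for at least a second and a half, and let go, leaving the rod down and the block closed. Leave the other half and everything else standing where it is.

Things in the scene. Friction and masses are not known exactly. Their poses are not given: they have to be found in the camera images.
- own_half: The matching loose aluminium half: body 144 wide (y -72..72), x -45..0, 60 mm high. Origin: underside, on the bore axis in the joint face; +x points out of that face, the way it is pushed. Two round-nosed full-height tongues project 16 mm: 36 mm wide at y = +42, 14 mm wide at y = -42. About 0.34 to 0.56 kg; slides on the table. Fully home, its origin and axes coincide with stand's.
- own_rib (a point): Middle of the top edge of the matching half's handle rib: an upright plate behind the body, 14 mm thick (y -7..7), 50 mm high, x -115..-45 mm in the half's frame. This point is at x = -80, y = 0, z = 50 mm.
- other_half: A stray half that does not fit, same material, size, rib and origin as the matching one, but with the tongues the other way round: 36 mm wide at y = -42, 14 mm wide at y = +42 mm.
- stand: Fixed stand with the fixed block half: x 0..50, y -72..72, z 0..60 mm. Origin: on the table, on the bore axis, in the joint face, which looks to -x (the loose half comes along +x). Slots 17.5 mm deep: 39 mm wide at y = +42, 17 mm at y = -42 (1.5 mm play each side). Black column x 55..90, y -22..22, z to 165; its arm, y -15..15, z 100..135, reaches to x = -15 mm. Base x to 130, y -60..60.
- bore (a point): Centre of the bore's mouth, at the top (z = 60 mm) of the stand's block on the rod axis. Each half holds half of the bore: 26 mm in diameter, 40 mm deep, its solid floor 20 mm above the table.
- depth_rod (a joint): Downward travel of the stand's steel depth rod (16 mm thick): 0 = highest (tip 95 mm above the table), 0.075 m = tip on the bore's floor, a rigid stop. Starts between 0 and 0.03, tip above the block. Stiff guide: takes about 4 N to push slowly and stays where it is left.
- rod_head (a point): Centre of the flat top of the rod's disc head (30 mm wide, 12 mm thick), on the bore axis: 226 mm above the table with the joint at 0, 151 mm with the rod bottomed out.
- lens_mount: Bystander: upright lens ring on a post, black round foot 52 mm wide, about 117 mm tall, ring 48 mm wide. Origin at the centre of the foot's underside. Easily tipped.
- jar: Bystander: small amber jar, 48 mm wide, 75 mm tall. Origin at the centre of its underside.
- driver: Bystander: screwdriver lying on the table, 170 mm long, along its x axis.
- wipe_box: Bystander: cardboard box 70 x 110 x 45 mm. Origin at the centre of its underside.

How it is judged:
By the outcome, as a careful person would: the job done as asked, in the order asked, and still so for the second after the job is handed in, with the robot touching nothing.
It also fails if it takes over 72 s, if anything falls off the work surface, if the arm or the gripper's body presses on something with over 40 N, if the wrist force passes 120 N, or if a joint passes its speed limit or range.

ROBOT

A 6-joint arm with a two-finger parallel gripper is mounted at the origin on the work surface. World frame = base frame: x ahead of the robot, y to its left, z up, the work surface at z = 0. Lengths are in m, angles in rad, forces in N, time in s.
With the tool pointing down it reaches from about 0.3 to 0.775 m from the base axis. Payload 14.6 kg.
Tool frame: the origin (TCP) lies between the finger pads; the fingertips stand 19 mm ahead of it and the grasp point (between the pads) is the TCP (ctrl.finger_overhang is the distance from the TCP to the fingertips, in m); z points along the fingers, y is the direction in which the jaws open and shut (so a half turn about z gives the same grasp; the last joint's range is limited). The gripper opens to 94 mm and grips with 3 to 60 N. Pads are 16 mm wide; open, the fingers measure 119 mm over their backs; the gripper's body (75 mm by 177 mm) begins 78 mm behind the grasp point.
Start: joints at [1.164, 0.3, 1.521, -0, 1.321, -0.067], TCP at [0.183, 0.519, 0.224] pointing down, gripper open.
Joint ranges: [-3.03, 3.03], [-0.79, 2.21], [0.23, 2.52], [-1.04, 4.18], [0, 3.07], [-2.55, 2.55]. Speed limits (rad/s): [2.22, 2.22, 2.57, 3.14, 3.14, 3.14].

INTERFACE

Orientations are given as [roll, pitch, yaw] about the fixed x, y, z axes, in that order (R = Rz(yaw) Ry(pitch) Rx(roll)).
In Python, from station import ctrl gives the robot as it stands.
- The arm moves only by the tool send_rows, never from a script. Its argument "series" is a list of rows, each a list of 7 numbers: the turn, a rotation vector about the tool's x, y, z in degrees, then the shift along the tool's x, y, z in m, then the gripper's target within -1 to 1 (fully open at 1, half-way at 0, shut at -1). A call has 1 to 8 rows; each row is the pose to reach, as a shift and turn from the pose commanded when the call began, along the tool's axes at that moment; what a row does not reach only later rows make up. A row lasts 1/10 s, in which the tool goes at most 50 mm and 8.59 degrees, less where a joint would pass 70% of its speed; a pose out of reach is approached as far as the arm can. A call with a gripper value outside its range is refused whole. The fingers move at their own pace and stop on an object; "force" is the grip in N (left out, the last holds). Time passes only in rows, so rows that repeat a pose let the fingers close. It gives the time, the measured TCP pose, the force and the opening at its end, in the units of the state.
- ctrl.get_obs(): the state, without advancing time (a new reading comes with each control period).
- ctrl.camera(name): name is "scene" or "top"; returns a dict with "pixels" (480x640x3 uint8, red, green, blue), "z_map" (480x640 float32, m along the optical axis (not along the pixel's ray), 0 where there is no reading), "fov_y" (degrees; the focal length in pixels is half the picture's height over the tangent of half this angle, whatever the lens; pixels are square), "cx", "cy" (the principal point, pixels), "R" (3x3) and "t" (3): a world point X has camera coordinates R X + t. Camera axes: x right, y down, z forward; pixel columns grow to the right and rows downward; lengths in m; the calibration is good to about 2 mm. A picture is of the moment at which its call begins.
- ctrl.hand_in(): hands the job in, once; it reports no verdict.
The state is a dict: "time_s": time; "qpos": joint angles; "joint_vel": joint speeds; "tau": joint torques, N m; "ee_pos": TCP position; "eef_rot": TCP orientation; "force": force on the tool from outside, world axes, zero at the start; "moment": the same for the moment, N m; "grip_width": finger opening in m.
Only numpy, scipy, OpenCV 4.12 (cv2) and the standard library are available. Lean on these libraries where they do the work, as an engineer would, in place of code of your own. Each camera call takes 0.05 s, during which the arm holds its last target.

## Working session

There is one attempt and no reset: what is moved stays moved. The work goes in short steps, Python scripts to look and compute and a tool call to move; the robot and the scene stay as the last step left them, time stands still between calls to the robot, and variables do not carry over. Pictures are saved under pics/ and viewed, and the job is handed in when it is done.

Besides the shell and the picture viewer there is one more tool, called after ">>>" in YAML: its name, and indented under it one key for each argument. send_rows: Moves the arm, as the interface text tells. Its arguments: {"type":"object","properties":{"series":{"type":"array"},"force":{"type":"number"}},"required":["series"]}

```bash
mkdir -p pics; ls
python3 - <<'E'
from station import ctrl
import cv2,numpy as np
print(ctrl.get_obs())
for n in("scene","top"):
    c=ctrl.camera(n); cv2.imwrite(f"pics/{n}0.png",c["pixels"][:,:,::-1])
    print(n,c["fov_y"],c["cx"],c["cy"],c["R"],c["t"],-c["R"].T@c["t"])
    np.savez(f"{n}0.npz",**c)
E
```

```text
pics
{'time_s': 0.0, 'qpos': array([ 1.16441361e+00,  3.00470326e-01,  1.52155757e+00, -1.93648025e-05,
        1.32068018e+00, -6.65775605e-02]), 'joint_vel': array([-1.16159082e-03,  2.11246220e-03, -1.23003553e-05,  3.47228918e-04,
        1.33175630e-03, -3.24899504e-03]), 'tau': array([ 6.75143256e-04, -5.31804836e+01, -3.52735126e+01,  7.08563067e-02,
        2.44116521e-02, -6.48323976e-05]), 'ee_pos': array([0.1832225 , 0.5183433 , 0.22389668]), 'eef_rot': array([-3.14047846e+00, -5.54918444e-05,  2.80179227e+00]), 'force': array([-0.52973335, -0.32008063, -0.91288067]), 'moment': array([ 0.02697497, -0.01291629,  0.01018496]), 'grip_width': 0.09389533429670453}
scene 44.92620116577155 319.7347673755712 241.67477251875474 [[ 0.13152776  0.99115447  0.01769951]
 [ 0.6656483  -0.07507377 -0.74247981]
 [-0.73458341  0.10943835 -0.66963457]] [-0.08556488 -0.26148449  1.82205055] [ 1.52375897 -0.13422482  1.02747554]
top 50.6882865515303 319.9330818353516 239.1754627913246 [[-0.01981564 -0.99956741  0.02173303]
 [-0.9955203   0.01771611 -0.09287344]
 [ 0.09244823 -0.02347602 -0.99544071]] [-8.19099105e-04  5.56573213e-01  1.14511606e+00] [0.44819974 0.01620371 1.1916038 ]
```

View pics/scene0.png

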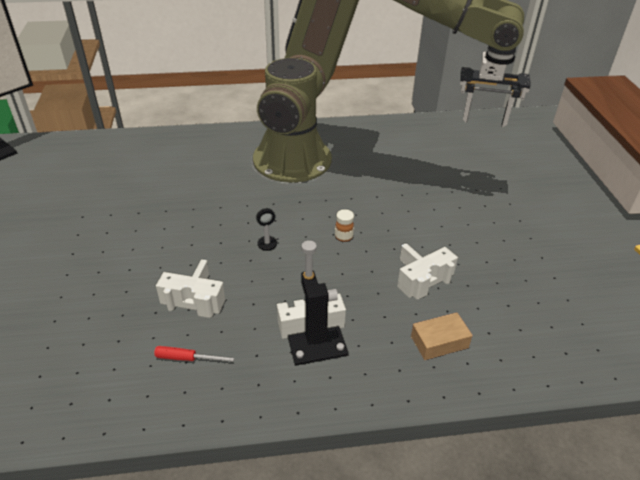

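View pics/top0.png

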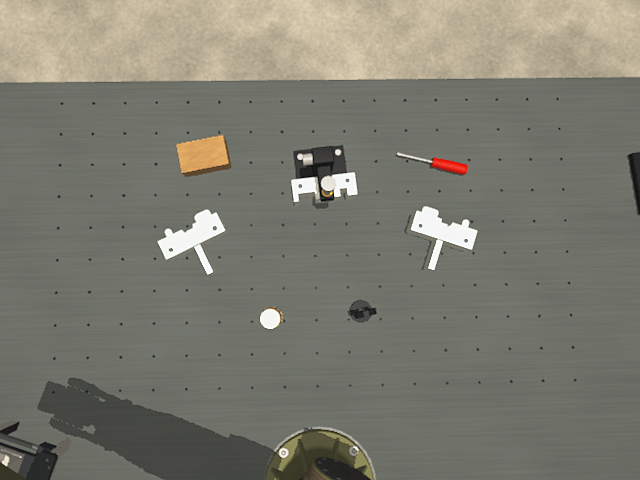

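The scene view shows the stand at about (315,315) and the loose halves at about (190,290) and (430,270). In the top view the stand is at (325,180), and the halves are at (195,235) and (443,230). I'll zoom in on the tongues.

Run:
```python
import cv2,numpy as np
a=cv2.imread("pics/top0.png")
cv2.imwrite("pics/z1.png",cv2.resize(a[120:290,140:500],(792,374),interpolation=cv2.INTER_CUBIC))
z=np.load("top0.npz");p=z["pixels"]
w=((p.min(2)>150)&(p.max(2)-p.min(2)<40)).astype(np.uint8)
n,l,s,c=cv2.connectedComponentsWithStats(w)
for i in range(1,n):
    if s[i,4]>60: print(i,s[i],c[i])
```

```text
1 [    0     0   351    82 12588] [146.26731808  37.99126152]
11 [  312     0   328    79 10320] [473.36589147  31.36734496]
28 [279   5  11  16  63] [283.55555556  13.66666667]
155 [579  41  14  14  81] [585.40740741  48.02469136]
159 [497  43  33  35 623] [514.75120385  61.47351525]
213 [104  64  17  17  62] [110.77419355  72.87096774]
274 [397 153  35  10  76] [413.64473684 157.10526316]
275 [297 154  16  10 109] [305.32110092 157.89908257]
276 [321 172  37  25 630] [340.24920635 183.42063492]
277 [291 177  28  25 444] [304.05855856 186.87387387]
278 [ 411  206   67   64 1659] [442.21820374 231.38878843]
279 [ 157  209   68   66 1712] [192.68808411 237.17464953]
280 [260 309  20  20 313] [269.65175719 318.39297125]
281 [313 427  58  36 109] [345.34862385 438.35779817]
285 [279 448  10  10  72] [283.22222222 452.34722222]
```

View pics/z1.png

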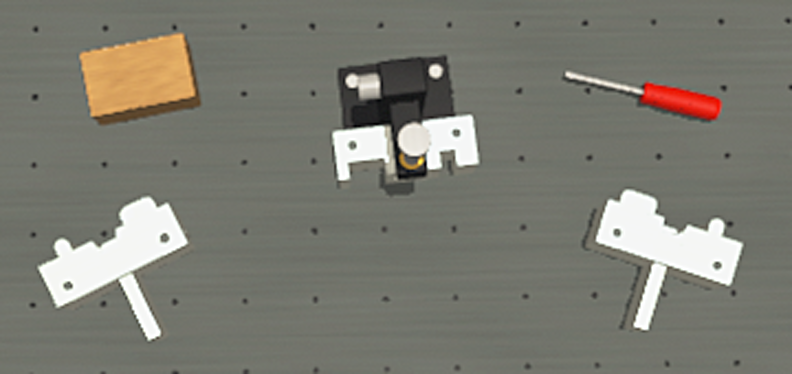

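The stand's wide slot is on the image left (+y). The half with its wide tongue on the left is the right-hand one, at (443,231), so that is the matching half. Next I'll measure the poses from edge lines on the z = 60 mm plane.

```bash
cat > h.py <<'E'
import cv2,numpy as np
def f_of(c): return 240/np.tan(np.radians(float(c["fov_y"])/2))
def ray(c,uv,z):
    uv=np.atleast_2d(uv).astype(float);f=f_of(c)
    d=np.c_[(uv[:,0]-c["cx"])/f,(uv[:,1]-c["cy"])/f,np.ones(len(uv))]@c["R"]
    o=-c["R"].T@c["t"]; s=(z-o[2])/d[:,2]
    return (o+d*s[:,None])[:,:2]
def proj(c,X):
    q=np.atleast_2d(X)@c["R"].T+c["t"];f=f_of(c)
    return np.c_[q[:,0]/q[:,2]*f+c["cx"],q[:,1]/q[:,2]*f+c["cy"]]
def edgepts(c,box,thr=150,k=6):
    x0,y0,w,h=box;x0-=6;y0-=6;w+=12;h+=12
    g=c["pixels"][y0:y0+h,x0:x0+w].min(2)
    G=cv2.resize(g,None,fx=k,fy=k,interpolation=cv2.INTER_LINEAR)
    cs,_=cv2.findContours((G>thr).astype(np.uint8),cv2.RETR_LIST,cv2.CHAIN_APPROX_NONE)
    P=np.vstack([q[:,0] for q in cs if len(q)>60])
    return (P+.5)/k-.5+[x0,y0]
def refine(P,o,yaw,segs,tol=.006,it=6):
    # P edge points (plane), segs: list (axis,value,lo,hi) in body frame; robust line residual LSQ
    for n in range(it):
        t=tol if n>1 else tol*2
        c,s=np.cos(yaw),np.sin(yaw);R=np.array([[c,-s],[s,c]])
        L=(P-o)@R; A=[];b=[];info=[]
        for ax,v,lo,hi in segs:
            m=(abs(L[:,ax]-v)<t)&(L[:,1-ax]>lo)&(L[:,1-ax]<hi)
            q=L[m]; r=q[:,ax]-v
            row=np.zeros((len(q),3));row[:,ax]=1
            row[:,2]=-q[:,1] if ax==0 else q[:,0]
            A.append(row);b.append(r);info.append((len(q),r.mean()*1e3 if len(q) else 0,r.std()*1e3 if len(q) else 0))
        d=np.linalg.lstsq(np.vstack(A),np.concatenate(b),rcond=None)[0]
        o=o+R@d[:2];yaw+=d[2]
    return o,yaw,info
HALF=[(0,-.045,-.066,-.012),(0,-.045,.012,.066),(1,.072,-.040,-.005),(1,-.072,-.040,-.005),(0,0.,.062,.07),(0,0.,-.034,-.018),(0,0.,-.07,-.052)]
OTH=[(a,v,-hi,-lo) if a==0 else (a,v,lo,hi) for a,v,lo,hi in HALF]
STAND=[(1,.072,.006,.045),(1,-.072,.006,.045),(0,0.,.064,.070),(0,0.,-.07,-.054),(0,0.,-.031,-.02),(0,.05,.03,.07),(0,.05,-.07,-.03)]
E
python3 - <<'E'
from h import *
c=dict(np.load("top0.npz"))
for nm,box,segs,o,y in(("own",(411,206,67,64),HALF,ray(c,(449,226),.06)[0],-.25),("oth",(157,209,68,66),OTH,ray(c,(188,231),.06)[0],.4),("stand",(291,172,67,32),STAND,ray(c,(325,190),.06)[0],.1)):
  P=ray(c,edgepts(c,box),.06)
  # initial: use minAreaRect for info
  o,y,i=refine(P,o,y,segs,tol=.012)
  o,y,i=refine(P,o,y,segs)
  print(nm,o.round(4),round(float(np.degrees(y)),2),[(a,round(float(b),1),round(float(d),1)) for a,b,d in i])
for nm,uv,z in(("jar",(269.6,318.4),.075),("lens",(362,312),.0),("rodhead",(328,184),.21)):print(nm,ray(c,uv,z))
# depth checks
for uv in((449,226),(340,186),(328,184)):
  zz=c["z_map"][uv[1],uv[0]];f=f_of(c)
  print(uv,(np.array([(uv[0]-c["cx"])/f,(uv[1]-c["cy"])/f,1])*zz-c["t"])@c["R"])
E
```

```text
own [ 0.5908 -0.2979] -19.11 [(137, -0.7, 0.3), (137, -0.4, 0.3), (87, 1.1, 0.3), (88, -1.1, 0.2), (20, 2.1, 0.1), (40, 1.4, 0.2), (46, 1.2, 0.2)]
oth [0.5865 0.2867] 25.52 [(133, -0.8, 0.2), (135, -0.4, 0.2), (85, 1.2, 0.2), (82, -1.2, 0.2), (20, 2.4, 0.2), (42, 1.5, 0.4), (44, 1.2, 0.3)]
stand [ 0.6482 -0.0246] 5.94 [(101, 1.1, 0.3), (101, -1.1, 0.2), (16, -1.7, 0.1), (41, -1.3, 0.3), (29, -1.3, 0.3), (105, 0.3, 0.4), (104, 0.8, 0.3)]
jar [[0.38064562 0.10289948]]
lens [[ 0.38634367 -0.1067608 ]]
rodhead [[ 0.64804594 -0.0249729 ]]
(449, 226) [ 0.57821842 -0.3034773   0.05826097]
(340, 186) [ 0.67358312 -0.05839748  0.05990995]
(328, 184) [ 0.6453845  -0.02442453  0.22307244]
```

```bash
cat >> h.py <<'E'
from scipy.spatial.transform import Rotation as Ro
def plan(o,xyz,yawdeg):
    R=Ro.from_euler('xyz',o["eef_rot"]); Rt=Ro.from_euler('xyz',[np.pi,0,np.radians(yawdeg)])
    print("tcp",o["ee_pos"].round(4),"rpy",np.degrees(o["eef_rot"]).round(2),"F",o["force"].round(1),"w",round(o["grip_width"],4),"t",o["time_s"])
    print("turn",np.degrees((R.inv()*Rt).as_rotvec()).round(2),"shift",(R.inv().apply(np.array(xyz)-o["ee_pos"])).round(4))
def at(o,yawdeg,p):
    a=np.radians(yawdeg);return np.array(o)+np.array([[np.cos(a),-np.sin(a)],[np.sin(a),np.cos(a)]])@np.array(p)
E
python3 - <<'E'
from h import *
from station import ctrl
p=at([.5908,-.2979],-19.11,[-.082,0]);print(p)
plan(ctrl.get_obs(),[*p,.22],160.89)
E
```

```text
[ 0.51331887 -0.27105461]
tcp [0.1832 0.5184 0.224 ] rpy [-179.94   -0.    160.53] F [-0.7  0.2 -0.5] w 0.0938 t 0.1
turn [-0.06 -0.   -0.36] shift [-0.5743 -0.6343  0.0046]
```

>>> send_rows:
  series:
    - [0,0,0,-0.015,-0.017,0,1]
    - [0,0,0,-0.04,-0.044,0,1]
    - [0,0,0,-0.07,-0.077,0,1]
    - [0,0,0,-0.1,-0.11,0,1]
    - [0,0,0,-0.13,-0.143,0,1]
    - [0,0,0,-0.16,-0.176,0,1]
    - [0,0,0,-0.19,-0.209,0,1]
    - [0,0,0,-0.22,-0.242,0,1]
  force: 30

```text
time_s: 0.9
ee_pos: [0.3102, 0.2154, 0.2244]
eef_rot: [-3.142, 0.0, 2.802]
force: [0.9, -0.2, -0.0]
grip_width: 0.0937
```

>>> send_rows:
  series:
    - [0,0,0,-0.03,-0.033,0,1]
    - [0,0,0,-0.06,-0.066,0,1]
    - [0,0,0,-0.09,-0.099,0,1]
    - [0,0,0,-0.12,-0.132,0,1]
    - [0,0,0,-0.15,-0.165,0,1]
    - [0,0,0,-0.18,-0.198,0,1]
    - [0,0,0,-0.21,-0.231,0,1]
    - [0,0,0,-0.24,-0.264,0,1]

```text
time_s: 1.7
ee_pos: [0.4486, -0.1138, 0.2243]
eef_rot: [3.142, -0.0, 2.801]
force: [-0.4, 0.4, 0.2]
grip_width: 0.0942
```

>>> send_rows:
  series:
    - [0,0,0,-0.03,-0.033,0,1]
    - [0,0,0,-0.06,-0.066,0,1]
    - [0,0,0,-0.09,-0.099,0,1]
    - [0,0,-0.36,-0.105,-0.118,0.01,1]
    - [0,0,-0.36,-0.1143,-0.128,0.02,1]
    - [0,0,-0.36,-0.1143,-0.128,0.04,1]
    - [0,0,-0.36,-0.1143,-0.128,0.04,1]
    - [0,0,-0.36,-0.1143,-0.128,0.04,1]

```text
time_s: 2.5
ee_pos: [0.5134, -0.2704, 0.1846]
eef_rot: [3.141, -0.001, 2.808]
force: [-0.2, 0.3, 0.3]
grip_width: 0.0942
```

Run:
```python
from h import *
from station import ctrl
p=at([.5908,-.2979],-19.11,[-.082,0])
plan(ctrl.get_obs(),[*p,.033],160.89)
for n in("top","scene"):
  c=ctrl.camera(n);np.savez(n+"1.npz",**c);cv2.imwrite(f"pics/{n}1.png",c["pixels"][:,:,::-1])
```

```text
tcp [ 0.5134 -0.2704  0.1846] rpy [ 1.7999e+02 -4.0000e-02  1.6090e+02] F [-0.2  0.3  0.3] w 0.0942 t 2.5
turn [ 0.01 -0.04  0.01] shift [-0.0002 -0.0006  0.1516]
```

View pics/scene1.png

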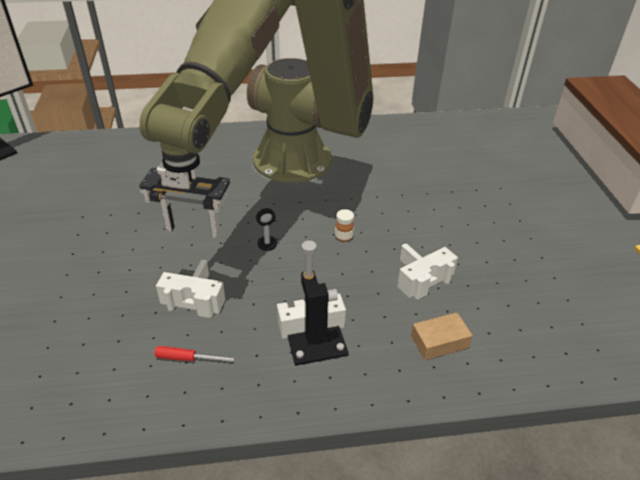

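The gripper is above the rib (fingers at about (165,220) and (213,225), rib at (200,270)). Going down.

>>> send_rows:
  series:
    - [0,0,0,0,-0.0006,0.02,1]
    - [0,0,0,0,-0.0006,0.05,1]
    - [0,0,0,0,-0.0006,0.08,1]
    - [0,0,0,0,-0.0006,0.11,1]
    - [0,0,0,0,-0.0006,0.13,1]
    - [0,0,0,0,-0.0006,0.145,1]
    - [0,0,0,0,-0.0006,0.1515,1]
    - [0,0,0,0,-0.0006,0.1515,1]

```text
time_s: 3.4
ee_pos: [0.5134, -0.2712, 0.0331]
eef_rot: [3.142, -0.0, 2.808]
force: [-0.1, 0.4, 0.5]
grip_width: 0.0937
```

>>> send_rows:
  series:
    - [0,0,0,0,0,0,-0.2]
    - [0,0,0,0,0,0,-0.3]
    - [0,0,0,0,0,0,-0.4]
    - [0,0,0,0,0,0,-0.5]
    - [0,0,0,0,0,0,-0.6]
    - [0,0,0,0,0,0,-0.8]
    - [0,0,0,0,0,0,-1]
    - [0,0,0,0,0,0,-1]

```text
time_s: 4.2
ee_pos: [0.5133, -0.2712, 0.0329]
eef_rot: [-3.142, -0.0, 2.808]
force: [-0.1, -1.2, -0.3]
grip_width: 0.0335
```

Run:
```python
from h import *
from station import ctrl
o=ctrl.get_obs()
S=[.6482,-.0246]
plan(o,[*at(S,5.94,[-.082-.06,0]),.033],185.94)
```

```text
tcp [ 0.5133 -0.2712  0.0329] rpy [-180.     -0.    160.89] F [-0.1 -1.2 -0.3] w 0.0335 t 4.2
turn [ -0.    -0.   -25.05] shift [ 8.190e-02  2.171e-01 -1.000e-04]
```

Still closing.

>>> send_rows:
  series:
    - [0,0,0,0,0,0,-1]
    - [0,0,0,0,0,0,-1]
    - [0,0,0,0,0,0,-1]
    - [0,0,0,0,0,0,-1]
    - [0,0,0,0,0,0,-1]

```text
time_s: 4.7
ee_pos: [0.5132, -0.2712, 0.0329]
eef_rot: [-3.142, -0.0, 2.808]
force: [0.2, 0.7, -0.2]
grip_width: 0.014
```

Gripped at 14 mm, the rib's thickness. Sliding and turning it to a pose 60 mm in front of the stand.

>>> send_rows:
  series:
    - [0,0,-2,0.002,0.006,0,-1]
    - [0,0,-5,0.007,0.018,0,-1]
    - [0,0,-9,0.013,0.034,0,-1]
    - [0,0,-13,0.019,0.05,0,-1]
    - [0,0,-17,0.025,0.066,0,-1]
    - [0,0,-21,0.031,0.082,0,-1]
    - [0,0,-24,0.037,0.098,0,-1]
    - [0,0,-25.05,0.042,0.112,0,-1]

```text
time_s: 5.5
ee_pos: [0.5101, -0.1504, 0.0329]
eef_rot: [-3.142, -0.0, -3.035]
force: [0.9, -1.5, -2.0]
grip_width: 0.0142
```

Run:
```python
from h import *
from station import ctrl
o=ctrl.get_obs()
S=[.6482,-.0246]
plan(o,[*at(S,5.94,[-.082-.06,0]),.033],185.94)
```

```text
tcp [ 0.5101 -0.1504  0.0329] rpy [-180.     -0.   -173.91] F [ 0.9 -1.5 -2. ] w 0.0142 t 5.5
turn [-0.   -0.    0.15] shift [-8.600e-03  1.108e-01 -1.000e-04]
```

>>> send_rows:
  series:
    - [0,0,0,-0.001,0.014,0,-1]
    - [0,0,0,-0.003,0.03,0,-1]
    - [0,0,0,-0.004,0.046,0,-1]
    - [0,0,0,-0.005,0.062,0,-1]
    - [0,0,0,-0.006,0.078,0,-1]
    - [0,0,0,-0.007,0.094,0,-1]
    - [0,0,0,-0.008,0.106,0,-1]
    - [0,0,0,-0.0086,0.1108,0,-1]

```text
time_s: 6.3
ee_pos: [0.5072, -0.0392, 0.0329]
eef_rot: [3.142, -0.0, -3.037]
force: [0.4, -2.7, -2.1]
grip_width: 0.0133
```

>>> send_rows:
  series:
    - [0,0,0,0,0,0,-1]
    - [0,0,0,0,0,0,-1]

```text
time_s: 6.5
ee_pos: [0.5074, -0.0405, 0.0329]
eef_rot: [3.141, -0.0, -3.038]
force: [0.3, 1.6, -0.8]
grip_width: 0.0135
```

Run:
```python
from h import *
from station import ctrl
o=ctrl.get_obs()
S=[.6482,-.0246]
plan(o,[*at(S,5.94,[-.082-.06,0]),.033],185.94)
for n in("top","scene"):
  c=ctrl.camera(n);np.savez(n+"2.npz",**c);cv2.imwrite(f"pics/{n}2.png",c["pixels"][:,:,::-1])
  if n=="top":cv2.imwrite("pics/z2.png",cv2.resize(c["pixels"][130:280,220:430,::-1],(798,570),interpolation=cv2.INTER_CUBIC))
```

```text
tcp [ 0.5074 -0.0405  0.0329] rpy [ 179.99   -0.   -174.04] F [ 0.3  1.6 -0.8] w 0.0135 t 6.5
turn [ 0.01 -0.    0.02] shift [ 0.0003  0.0012 -0.0001]
```

View pics/z2.png

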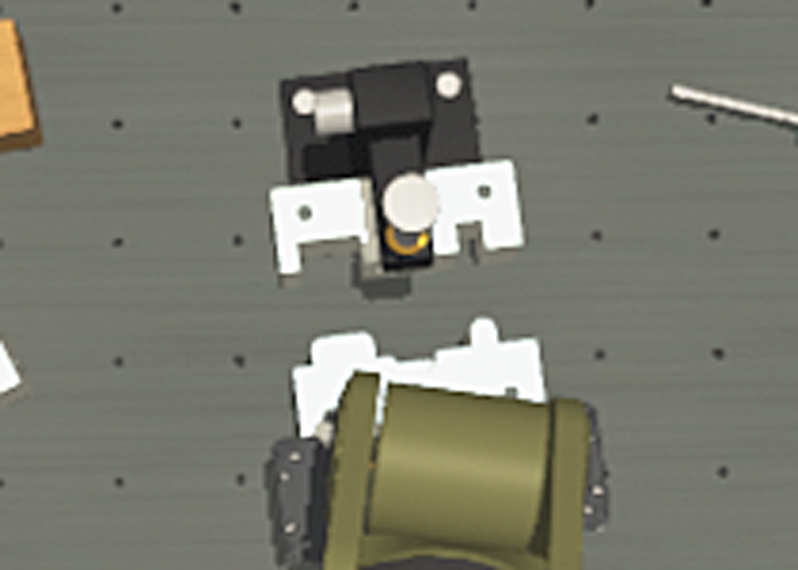

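View pics/scene2.png

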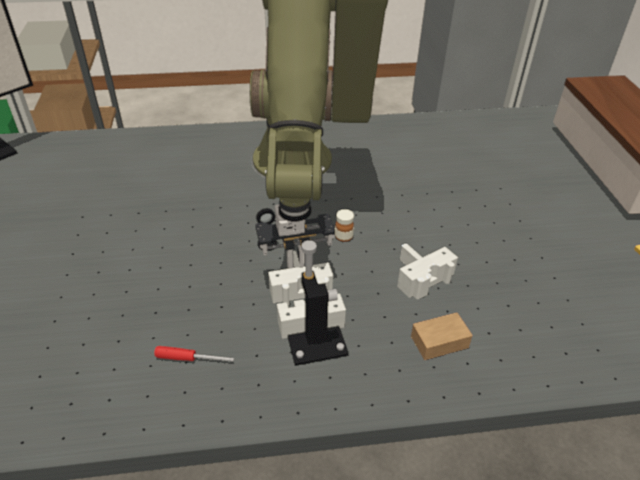

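The half sits squarely in front of the stand: the tongues at zoomed (345,345) and (483,330) face the slots at (325,250) and (470,235). I'll measure the residual.

```bash
cat > rel.py <<'E'
from h import *
import sys
c=dict(np.load(sys.argv[1])); d=float(sys.argv[2])
S0=np.array([.6482,-.0246])
P=ray(c,edgepts(c,(285,165,80,80)),.06)
so,sy,i=refine(P,S0,np.radians(5.94),STAND)
print("stand",so.round(4),np.degrees(sy).round(2))
H=[(1,.072,-.020,-.003),(1,-.072,-.020,-.003),(0,0.,.062,.07),(0,0.,-.034,-.018),(0,0.,-.07,-.052),
 (1,-.035,.003,.009),(1,-.049,.003,.009),(1,.024,.003,.009),(1,.060,.003,.009)]
o,y,i=refine(P,at(S0,5.94,[-d,0]),np.radians(5.94),H,tol=.006)
print("own",o.round(4),np.degrees(y).round(2),[(a,round(float(b),1),round(float(e),1)) for a,b,e in i])
r=at([0,0],-np.degrees(sy),o-so);print("rel in stand mm",r*1e3,"dyaw",np.degrees(y-sy))
E
python3 rel.py top2.npz .06
```

```text
stand [ 0.6483 -0.0246] 5.93
own [ 0.5916 -0.0311] 6.11 [(45, 1.1, 0.3), (44, -1.2, 0.2), (22, -0.1, 0.3), (53, 0.4, 1.5), (47, -0.3, 0.2), (16, 1.0, 0.1), (15, -1.1, 0.1), (15, -1.1, 0.1), (16, 1.1, 0.1)]
rel in stand mm [-57.09156643  -0.60321084] dyaw 0.1850392728154766
```

Lateral error is −0.6 mm and yaw error 0.2°, both inside the 1.5 mm play. I'll correct those and push slowly.

>>> send_rows:
  series:
    - [0,0,0.18,-0.003,0.0006,0,-1]
    - [0,0,0.18,-0.008,0.0006,0,-1]
    - [0,0,0.18,-0.013,0.0006,0,-1]
    - [0,0,0.18,-0.018,0.0006,0,-1]
    - [0,0,0.18,-0.023,0.0006,0,-1]
    - [0,0,0.18,-0.028,0.0006,0,-1]
    - [0,0,0.18,-0.033,0.0006,0,-1]
    - [0,0,0.18,-0.038,0.0006,0,-1]

```text
time_s: 7.4
ee_pos: [0.5455, -0.0359, 0.0329]
eef_rot: [3.142, -0.0, -3.041]
force: [-3.1, -0.9, 1.0]
grip_width: 0.0139
```

```bash
python3 - <<'E'
from h import *
from station import ctrl
o=ctrl.get_obs()
plan(o,[*at([.6483,-.0246],5.94,[-.082,0]),.033],185.94)
c=ctrl.camera("top");np.savez("top3.npz",**c)
E
python3 rel.py top3.npz .022
```

```text
tcp [ 0.5455 -0.0359  0.0329] rpy [ 1.8000e+02 -1.0000e-02 -1.7424e+02] F [-3.1 -0.9  1. ] w 0.0139 t 7.4
turn [ 0.   -0.01 -0.18] shift [-0.0215  0.0007 -0.0001]
stand [ 0.6483 -0.0246] 5.92
own [ 0.6297 -0.0272] 5.69 [(45, 1.2, 0.4), (45, -1.2, 0.3), (21, -0.1, 0.3), (50, 0.4, 1.8), (47, -0.3, 0.1), (16, 1.3, 0.3), (16, -1.3, 0.2), (15, -1.0, 0.2), (16, 1.1, 0.1)]
rel in stand mm [-18.70820948  -0.68404928] dyaw -0.22427298907843182
```

>>> send_rows:
  series:
    - [0,0,-0.15,-0.002,0.0007,0,-1]
    - [0,0,-0.15,-0.005,0.0007,0,-1]
    - [0,0,-0.15,-0.008,0.0007,0,-1]
    - [0,0,-0.15,-0.011,0.0007,0,-1]
    - [0,0,-0.15,-0.013,0.0007,0,-1]
    - [0,0,-0.15,-0.015,0.0007,0,-1]

```text
time_s: 8.05
ee_pos: [0.5601, -0.0337, 0.0329]
eef_rot: [3.142, -0.0, -3.038]
force: [-3.7, 0.3, 1.2]
grip_width: 0.0137
```

>>> send_rows:
  series:
    - [0,0,0,-0.001,0,0,-1]
    - [0,0,0,-0.002,0,0,-1]
    - [0,0,0,-0.003,0,0,-1]
    - [0,0,0,-0.004,0,0,-1]

```text
time_s: 8.45
ee_pos: [0.5639, -0.0334, 0.0329]
eef_rot: [3.142, -0.0, -3.038]
force: [-2.9, -0.0, -0.5]
grip_width: 0.0137
```

>>> send_rows:
  series:
    - [0,0,0,-0.001,0,0,-1]
    - [0,0,0,-0.0015,0,0,-1]
    - [0,0,0,-0.002,0,0,-1]

```text
time_s: 8.75
ee_pos: [0.5651, -0.0335, 0.0329]
eef_rot: [-3.141, -0.002, -3.038]
force: [-13.8, -4.8, 7.5]
grip_width: 0.014
```

>>> send_rows:
  series:
    - [0,0,0,-0.0005,0,0,-1]
    - [0,0,0,-0.001,0,0,-1]

```text
time_s: 8.95
ee_pos: [0.5654, -0.0336, 0.0329]
eef_rot: [-3.141, -0.004, -3.038]
force: [-19.3, -5.5, 11.7]
grip_width: 0.0138
```

Run:
```python
from h import *
from station import ctrl
c=ctrl.camera("top");np.savez("top4.npz",**c)
cv2.imwrite("pics/z4.png",cv2.resize(c["pixels"][150:230,275:375,::-1],(800,600),interpolation=cv2.INTER_CUBIC))
c=ctrl.camera("scene");np.savez("scene4.npz",**c)
cv2.imwrite("pics/s4.png",cv2.resize(c["pixels"][235:365,240:390,::-1],(690,598),interpolation=cv2.INTER_CUBIC))
```

```text
(no output)
```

View pics/z4.png

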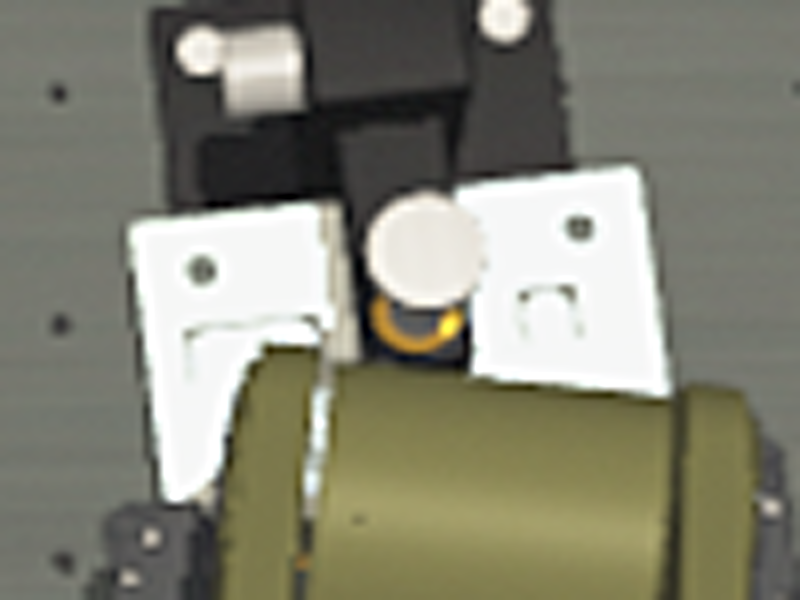

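View pics/s4.png

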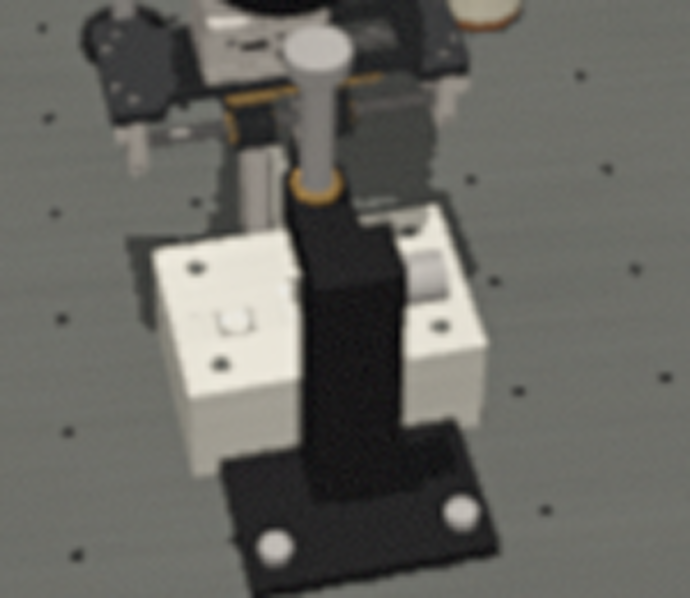

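No seam is visible between the halves, only the designed 1.5 mm gaps at the slot ends (zoomed (250,325) and (545,290)). One slightly firmer push, then release and look with the arm out of the way.

>>> send_rows:
  series:
    - [0,0,0,-0.0007,0,0,-1]
    - [0,0,0,-0.0015,0,0,-1]
    - [0,0,0,-0.0015,0,0,-1]

```text
time_s: 9.35
ee_pos: [0.5661, -0.0335, 0.0328]
eef_rot: [-3.142, -0.006, -3.038]
force: [-24.0, -6.6, 14.7]
grip_width: 0.0139
```

>>> send_rows:
  series:
    - [0,0,0,0.002,0,0,-1]
    - [0,0,0,0.004,0,0,-1]
    - [0,0,0,0.004,0,0,-1]

```text
time_s: 9.65
ee_pos: [0.5645, -0.0333, 0.0329]
eef_rot: [-3.142, 0.0, -3.038]
force: [-0.8, -1.3, -2.9]
grip_width: 0.0141
```

Relieving that far may have drawn the block back, so I'll push lightly again and open while still pressing a little.

>>> send_rows:
  series:
    - [0,0,0,-0.002,0,0,-1]
    - [0,0,0,-0.003,0,0,-1]
    - [0,0,0,-0.003,0,0,-1]

```text
time_s: 9.95
ee_pos: [0.566, -0.0331, 0.0328]
eef_rot: [3.141, -0.004, -3.038]
force: [-16.4, -2.2, 8.6]
grip_width: 0.0137
```

>>> send_rows:
  series:
    - [0,0,0,0,0,0,-0.7]
    - [0,0,0,0,0,0,-0.5]
    - [0,0,0,0,0,0,-0.4]
    - [0,0,0,0,0,0,-0.3]
    - [0,0,0,0,0,0,-0.3]
    - [0,0,0,0,0,0,-0.3]
    - [0,0,0,0,0,0,-0.3]

```text
time_s: 10.65
ee_pos: [0.5674, -0.033, 0.0329]
eef_rot: [-3.142, 0.0, -3.038]
force: [-1.0, 0.3, -0.3]
grip_width: 0.0325
```

>>> send_rows:
  series:
    - [0,0,0,0.001,0,-0.01,-0.3]
    - [0,0,0,0.001,0,-0.04,-0.3]
    - [0,0,0,0.001,0,-0.08,-0.3]
    - [0,0,0,0.001,0,-0.12,-0.6]
    - [0,0,0,0.03,0,-0.16,-1]
    - [0,0,0,0.07,0,-0.2,-1]
    - [0,0,0,0.11,0,-0.23,-1]
    - [0,0,0,0.15,0,-0.25,-1]

```text
time_s: 11.45
ee_pos: [0.4177, -0.0484, 0.2847]
eef_rot: [-3.141, 0.002, -3.038]
force: [0.4, 0.1, 0.9]
grip_width: 0.0007
```

Run:
```python
from h import *
from station import ctrl
c=ctrl.camera("top");np.savez("top5.npz",**c)
cv2.imwrite("pics/z5.png",cv2.resize(c["pixels"][150:240,270:390,::-1],(800,600),interpolation=cv2.INTER_CUBIC))
c=ctrl.camera("scene");np.savez("scene5.npz",**c)
cv2.imwrite("pics/s5.png",c["pixels"][:,:,::-1])
print(ctrl.get_obs()["ee_pos"],ctrl.get_obs()["force"])
```

```text
[ 0.41687641 -0.04863516  0.28710754] [0.52662921 0.05384728 0.62534756]
```

View pics/z5.png

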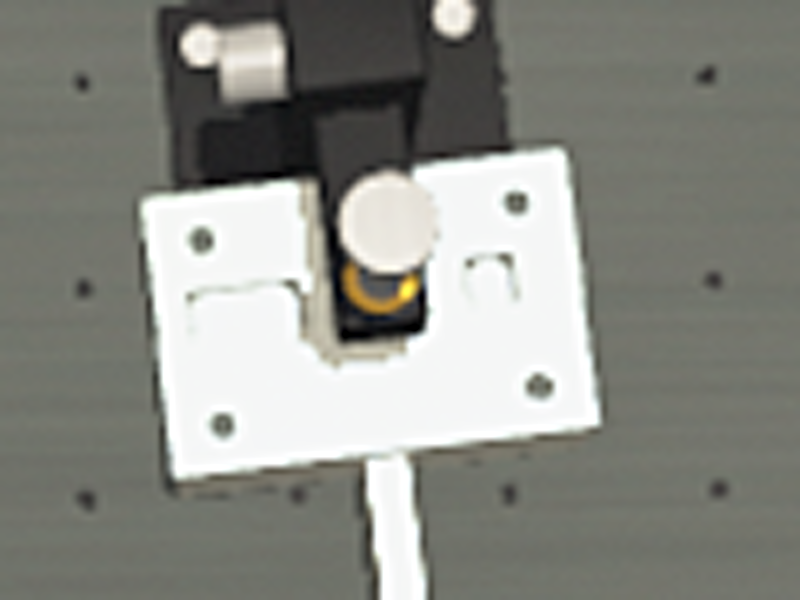

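View pics/s5.png

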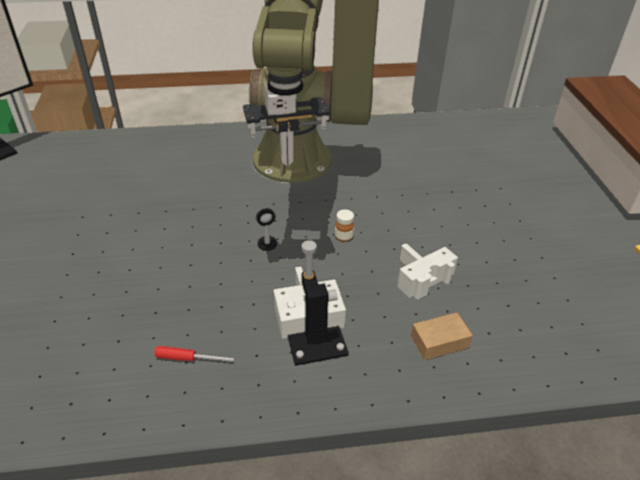

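The joint looks closed: one continuous rectangle from zoomed (140,150) to (600,480) with no seam. I'll check its overall depth, which should be 95 mm, and the head position.

Run:
```python
from h import *
c=dict(np.load("top5.npz"))
P=ray(c,edgepts(c,(285,165,80,75)),.06)
S=np.array([.6483,-.0246])
for nm,segs in(("stand",[(1,.072,.006,.045),(1,-.072,.006,.045),(0,.05,.03,.07),(0,.05,-.07,-.03)]),("half",[(1,.072,-.042,-.006),(1,-.072,-.042,-.006),(0,-.045,.012,.066),(0,-.045,-.066,-.012)])):
  o,y,i=refine(P,S,np.radians(5.93),segs);print(nm,o,np.degrees(y),at([0,0],-5.93,o-S)*1e3,[np.round(q,2) for q in i])
# width-corrected: per-side lateral / depth residual lists above
# rod head: bright disc in top view over z guesses, and in scene view -> triangulate
hs={}
for n,roi in(("top",(318,172,22,22)),("scene",(300,238,18,14))):
  c=dict(np.load(n+"5.npz"));x,y,w,h=roi
  p=c["pixels"][y:y+h,x:x+w].astype(int); print(n); print(p.mean(2).astype(int)[::2,::2])
```

```text
stand [ 0.64884744 -0.02465041] 6.196727310623362 [ 0.53930602 -0.10670348] [array([101.  ,   1.17,   0.28]), array([101.  ,  -1.17,   0.17]), array([106.  ,   0.  ,   0.39]), array([104.  ,  -0.  ,   0.31])]
half [ 0.64665872 -0.02416462] 6.056904411242587 [-1.58751895  0.60261525] [array([94.  ,  1.09,  0.2 ]), array([94.  , -1.09,  0.21]), array([142.  ,  -0.  ,   0.29]), array([142.  ,   0.  ,   0.27])]
top
[[ 54  59  61  61  60  60  52  54  61  59  55]
 [ 49  60  61  59  55  48  43 101 140 206 221]
 [ 37  61  54 101 171 216 167 252 252 248 247]
 [ 17  57 129 239 229 225 228 224 241 246 245]
 [ 48  47 232 226 228 225 227 224 227 247 245]
 [ 63  80 238 226 229 227 229 225 224 246 246]
 [111  57 240 227 229 228 230 226 225 244 246]
 [134  27 237 231 230 229 231 227 229 247 246]
 [142  15 104 241 235 231 234 235 192 247 248]
 [148  13 109  65 205 229 200  81 251 246 249]
 [177   6 119  89  88  82 140 123 253 246 247]]
scene
[[106 107 103  98 107 108 105 104 105]
 [ 65  61  74 102 123 121  96  63  62]
 [ 63  90 162 182 182 183 181 145  70]
 [ 64 161 182 181 181 181 182 181 107]
 [ 63 163 181 181 180 181 183 184 122]
 [ 64 121 172 181 183 183 183 160  85]
 [ 63  96 122 137 144 142 132 109  75]]
```

The overall depth exceeds 95 mm by 2.1 mm. That matches the edge-blur excess on the known 144 mm width (2.2 mm), so the joint is closed within measurement. Now over to the rod.

Run:
```python
from h import *
from station import ctrl
c=dict(np.load("scene5.npz"))
for z in(.19,.2,.21,.22,.226): print(z,proj(c,[.6485,-.0246,z]))
plan(ctrl.get_obs(),[.6485,-.0246,.28],185.94)
```

```text
0.19 [[309.57036999 256.45878624]]
0.2 [[309.59905004 252.97601303]]
0.21 [[309.62804955 249.45444628]]
0.22 [[309.65737388 245.89343421]]
0.226 [[309.67512668 243.73761658]]
tcp [ 0.4169 -0.0486  0.2871] rpy [-179.85    0.43 -174.12] F [0.5 0.1 0.6] w 0.0006 t 11.55
turn [-0.15  0.43 -0.07] shift [-2.328e-01  2.000e-04  8.900e-03]
```

>>> send_rows:
  series:
    - [0,0,0,-0.02,0,0,-1]
    - [0,0,0,-0.05,0,0,-1]
    - [0,0,0,-0.09,0,0,-1]
    - [0,0,0,-0.13,0,0,-1]
    - [0,0,0,-0.17,0,0,-1]
    - [0,0,0,-0.205,0,0,-1]
    - [0,0,0,-0.225,0,0,-1]
    - [0,0,0,-0.2315,0,0,-1]

```text
time_s: 12.35
ee_pos: [0.6507, -0.0241, 0.2809]
eef_rot: [3.141, -0.002, -3.038]
force: [-0.4, 0.0, 0.3]
grip_width: 0.0008
```

>>> send_rows:
  series:
    - [0,0,0,0,0,0,-1]
    - [0,0,0,0,0,0,-1]

```text
time_s: 12.55
ee_pos: [0.6488, -0.0245, 0.2826]
eef_rot: [3.142, -0.0, -3.038]
force: [-1.3, -1.2, 0.3]
grip_width: 0.0005
```

Run:
```python
from h import *
from station import ctrl
plan(ctrl.get_obs(),[.6485,-.0246,.25],185.94)
c=ctrl.camera("scene")
cv2.imwrite("pics/s6.png",cv2.resize(c["pixels"][180:340,230:400,::-1],(637,600),interpolation=cv2.INTER_CUBIC))
```

```text
tcp [ 0.6488 -0.0245  0.2826] rpy [ 1.8000e+02 -1.0000e-02 -1.7409e+02] F [-1.3 -1.2  0.3] w 0.0005 t 12.55
turn [ 0.   -0.01 -0.03] shift [ 0.0003 -0.      0.0326]
```

View pics/s6.png

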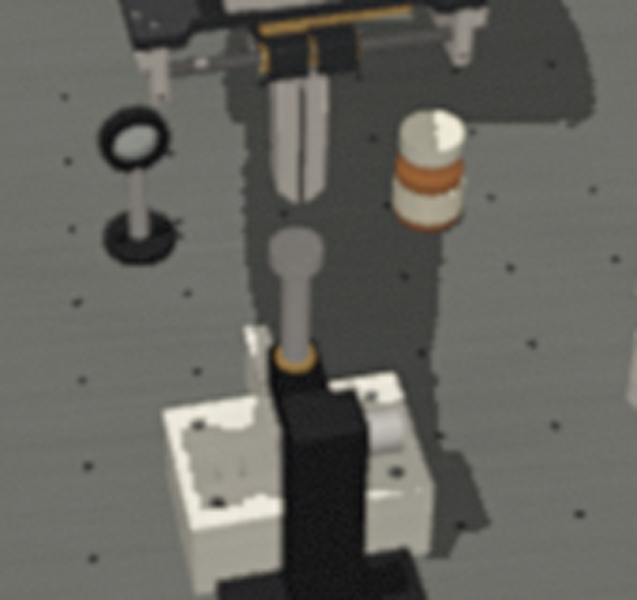

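The closed fingertips (zoomed (300,200)) are centred over the head (297,245). Going down to near contact, then pressing slowly.

>>> send_rows:
  series:
    - [0,0,0,0,0,0.006,-1]
    - [0,0,0,0,0,0.014,-1]
    - [0,0,0,0,0,0.022,-1]
    - [0,0,0,0,0,0.028,-1]
    - [0,0,0,0,0,0.031,-1]
    - [0,0,0,0,0,0.033,-1]
    - [0,0,0,0,0,0.035,-1]
    - [0,0,0,0,0,0.037,-1]

```text
time_s: 13.4
ee_pos: [0.6495, -0.0245, 0.2455]
eef_rot: [-3.142, 0.0, -3.038]
force: [-0.9, -0.3, 0.8]
grip_width: 0.0004
```

>>> send_rows:
  series:
    - [0,0,0,0,0,0.0015,-1]
    - [0,0,0,0,0,0.003,-1]
    - [0,0,0,0,0,0.0045,-1]
    - [0,0,0,0,0,0.006,-1]
    - [0,0,0,0,0,0.0075,-1]
    - [0,0,0,0,0,0.009,-1]
    - [0,0,0,0,0,0.0105,-1]
    - [0,0,0,0,0,0.012,-1]

```text
time_s: 14.2
ee_pos: [0.6495, -0.0245, 0.2334]
eef_rot: [-3.142, 0.0, -3.038]
force: [0.2, 0.6, 3.5]
grip_width: 0.0005
```

The rod is moving at about 3.5 N.

>>> send_rows:
  series:
    - [0,0,0,0,0,0.002,-1]
    - [0,0,0,0,0,0.004,-1]
    - [0,0,0,0,0,0.006,-1]
    - [0,0,0,0,0,0.008,-1]
    - [0,0,0,0,0,0.01,-1]
    - [0,0,0,0,0,0.012,-1]
    - [0,0,0,0,0,0.014,-1]
    - [0,0,0,0,0,0.016,-1]

```text
time_s: 15.0
ee_pos: [0.6495, -0.0245, 0.2173]
eef_rot: [-3.142, 0.0, -3.038]
force: [0.4, -0.8, 3.6]
grip_width: -0.0
```

>>> send_rows:
  series:
    - [0,0,0,0,0,0.002,-1]
    - [0,0,0,0,0,0.004,-1]
    - [0,0,0,0,0,0.006,-1]
    - [0,0,0,0,0,0.008,-1]
    - [0,0,0,0,0,0.01,-1]
    - [0,0,0,0,0,0.012,-1]
    - [0,0,0,0,0,0.014,-1]
    - [0,0,0,0,0,0.016,-1]

```text
time_s: 15.8
ee_pos: [0.6494, -0.0245, 0.2013]
eef_rot: [-3.142, 0.0, -3.038]
force: [0.7, 0.5, 4.2]
grip_width: 0.0006
```

>>> send_rows:
  series:
    - [0,0,0,0,0,0.002,-1]
    - [0,0,0,0,0,0.004,-1]
    - [0,0,0,0,0,0.006,-1]
    - [0,0,0,0,0,0.008,-1]
    - [0,0,0,0,0,0.01,-1]
    - [0,0,0,0,0,0.012,-1]
    - [0,0,0,0,0,0.014,-1]
    - [0,0,0,0,0,0.016,-1]

```text
time_s: 16.6
ee_pos: [0.6495, -0.0245, 0.1853]
eef_rot: [-3.142, 0.0, -3.038]
force: [-0.3, -0.4, 3.7]
grip_width: 0.0
```

15 mm to go.

>>> send_rows:
  series:
    - [0,0,0,0,0,0.0015,-1]
    - [0,0,0,0,0,0.003,-1]
    - [0,0,0,0,0,0.0045,-1]
    - [0,0,0,0,0,0.006,-1]
    - [0,0,0,0,0,0.0075,-1]
    - [0,0,0,0,0,0.009,-1]
    - [0,0,0,0,0,0.0105,-1]
    - [0,0,0,0,0,0.012,-1]

```text
time_s: 17.4
ee_pos: [0.6494, -0.0245, 0.1733]
eef_rot: [3.142, -0.0, -3.038]
force: [1.8, -0.2, 4.7]
grip_width: 0.0002
```

>>> send_rows:
  series:
    - [0,0,0,0,0,0.0005,-1]
    - [0,0,0,0,0,0.001,-1]
    - [0,0,0,0,0,0.0015,-1]
    - [0,0,0,0,0,0.002,-1]

```text
time_s: 17.8
ee_pos: [0.6494, -0.0245, 0.1714]
eef_rot: [-3.142, 0.0, -3.038]
force: [1.2, -0.1, 3.2]
grip_width: 0.0007
```

>>> send_rows:
  series:
    - [0,0,0,0,0,0.0004,-1]
    - [0,0,0,0,0,0.0008,-1]
    - [0,0,0,0,0,0.0012,-1]

```text
time_s: 18.1
ee_pos: [0.6495, -0.0245, 0.1703]
eef_rot: [-3.142, 0.0, -3.038]
force: [-0.6, -0.2, 6.5]
grip_width: 0.0003
```

>>> send_rows:
  series:
    - [0,0,0,0,0,0.0003,-1]
    - [0,0,0,0,0,0.0006,-1]
    - [0,0,0,0,0,0.0006,-1]

```text
time_s: 18.4
ee_pos: [0.6495, -0.0245, 0.1703]
eef_rot: [-3.141, 0.001, -3.038]
force: [-0.7, -0.1, 8.1]
grip_width: 0.0
```

Bottomed out: z stays at 0.1703 while the force rises. A touch more, then hold for over 2 s.

>>> send_rows:
  series:
    - [0,0,0,0,0,0.0003,-1]
    - [0,0,0,0,0,0.0005,-1]
    - [0,0,0,0,0,0.0005,-1]
    - [0,0,0,0,0,0.0005,-1]
    - [0,0,0,0,0,0.0005,-1]
    - [0,0,0,0,0,0.0005,-1]
    - [0,0,0,0,0,0.0005,-1]
    - [0,0,0,0,0,0.0005,-1]

```text
time_s: 19.2
ee_pos: [0.6495, -0.0245, 0.1702]
eef_rot: [-3.141, 0.001, -3.038]
force: [-3.0, -0.2, 12.0]
grip_width: 0.0003
```

>>> send_rows:
  series:
    - [0,0,0,0,0,0,-1]
    - [0,0,0,0,0,0,-1]
    - [0,0,0,0,0,0,-1]
    - [0,0,0,0,0,0,-1]
    - [0,0,0,0,0,0,-1]
    - [0,0,0,0,0,0,-1]
    - [0,0,0,0,0,0,-1]
    - [0,0,0,0,0,0,-1]

```text
time_s: 20.0
ee_pos: [0.6495, -0.0245, 0.1702]
eef_rot: [-3.141, 0.001, -3.038]
force: [-2.3, -0.6, 11.5]
grip_width: 0.0003
```

>>> send_rows:
  series:
    - [0,0,0,0,0,0,-1]
    - [0,0,0,0,0,0,-1]
    - [0,0,0,0,0,0,-1]
    - [0,0,0,0,0,0,-1]
    - [0,0,0,0,0,0,-1]
    - [0,0,0,0,0,0,-1]
    - [0,0,0,0,0,0,-1]
    - [0,0,0,0,0,0,-1]

```text
time_s: 20.8
ee_pos: [0.6495, -0.0245, 0.1702]
eef_rot: [-3.141, 0.001, -3.038]
force: [-2.5, 0.1, 10.5]
grip_width: 0.0004
```

Held for more than 2.4 s at about 11 N. Letting go and backing away.

>>> send_rows:
  series:
    - [0,0,0,0,0,-0.002,-1]
    - [0,0,0,0,0,-0.008,-1]
    - [0,0,0,0,0,-0.025,-1]
    - [0,0,0,0,0,-0.05,-1]
    - [0,0,0,0.02,0,-0.08,-1]
    - [0,0,0,0.06,0,-0.11,-1]
    - [0,0,0,0.1,0,-0.12,-1]
    - [0,0,0,0.14,0,-0.12,-1]

```text
time_s: 21.6
ee_pos: [0.5089, -0.039, 0.2906]
eef_rot: [-3.141, 0.002, -3.038]
force: [-0.4, -0.2, 0.7]
grip_width: 0.0004
```

>>> send_rows:
  series:
    - [0,0,0,0.04,0,0,-1]
    - [0,0,0,0.08,0,0,-1]
    - [0,0,0,0.1,0,0,-1]
    - [0,0,0,0.1,0,0,-1]
    - [0,0,0,0.1,0,0,-1]

```text
time_s: 22.1
ee_pos: [0.4109, -0.0493, 0.2895]
eef_rot: [-3.141, 0.001, -3.039]
force: [0.7, -0.2, 0.4]
grip_width: 0.0004
```

Run:
```python
from h import *
from station import ctrl
c=ctrl.camera("top");np.savez("top7.npz",**c)
cv2.imwrite("pics/z7.png",cv2.resize(c["pixels"][150:240,270:390,::-1],(800,600),interpolation=cv2.INTER_CUBIC))
P=ray(c,edgepts(c,(285,165,80,75)),.06)
S=np.array([.6483,-.0246])
for nm,segs in(("stand",[(1,.072,.006,.045),(1,-.072,.006,.045),(0,.05,.03,.07),(0,.05,-.07,-.03)]),("half",[(1,.072,-.042,-.006),(1,-.072,-.042,-.006),(0,-.045,.012,.066),(0,-.045,-.066,-.012)])):
  o,y,i=refine(P,S,np.radians(5.93),segs);print(nm,o,np.degrees(y),at([0,0],-5.93,o-S)*1e3)
c=ctrl.camera("scene")
cv2.imwrite("pics/s7.png",c["pixels"][:,:,::-1])
print(proj(c,[.6485,-.0246,.151]),ctrl.get_obs()["ee_pos"],ctrl.get_obs()["force"])
```

```text
stand [ 0.64885011 -0.02465864] 6.190747303873938 [ 0.54110655 -0.11515496]
half [ 0.64665901 -0.02416736] 6.055064982683737 [-1.5875124   0.59985703]
[[309.46147311 269.68272201]] [ 0.41129547 -0.04918898  0.28902205] [0.01008841 0.19549459 0.03249734]
```

View pics/z7.png

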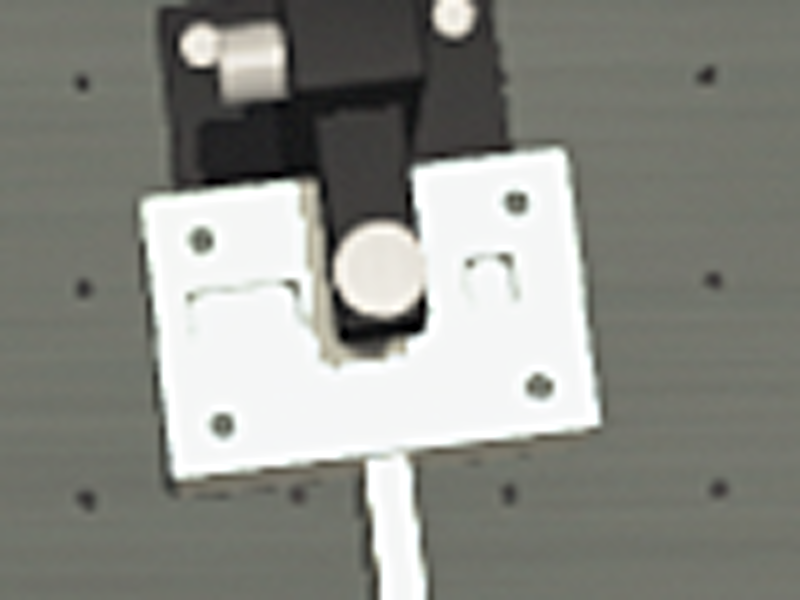

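View pics/s7.png

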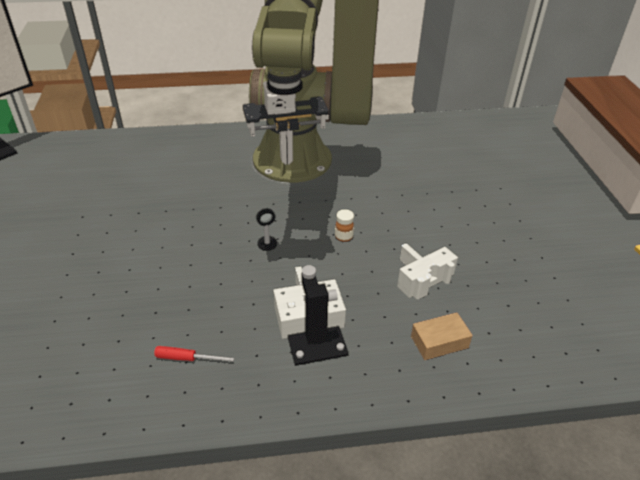

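The rod head is at (309,270), where z = 151 mm projects to (309.5,269.7). The block has not moved and the bystanders stand where they were. Handing in.

```bash
python3 -c "
from station import ctrl
print(ctrl.hand_in())"
```

```text
the job is handed in; nothing more can be done
None
```

The matching half is in the stand with the joint closed, and the depth rod is bottomed out. I handed the job in after about 22 s on the robot's clock.

- **Block:** I took the half with its wide tongue on the +y side, gripped it by its rib, and slid it into the stand. I pushed it home at up to about 24 N forward force (about 29 N in all at the wrist) and let go while still pressing lightly.
- **Joint check:** The last top view shows no seam. The overall depth reads about 2.1 mm over 95 mm, which matches the edge blur (about 2 mm) on faces of known size. Any gap is within about 0.2 mm, the limit of what I could measure. The reading was the same before and after the rod was pressed.
- **Rod:** I pushed it down at about 4 N until it stopped, with the fingertips at 151 mm. I held it there for over 2.4 s at about 11 N and then let go. The head still sits where 151 mm should appear in the picture.
- **Surroundings:** In the last pictures the other half and the bystanders look unmoved by eye; I didn't re-measure them. The arm was clear of everything. No check failed or disagreed.

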